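Start the supper timers in order

ROBOT

A 6-joint arm with a two-finger parallel gripper is mounted at the origin on a cart in front of the work surface, level with it; the furniture and walls round the work are solid. World frame = base frame: x ahead of the robot, y to its left, z up, the work surface at z = 0. Lengths are in m, angles in rad, forces in N, time in s.
With the tool pointing down it reaches from about 0.35 to 0.775 m from the base axis. Payload 5.5 kg.
Tool frame: the origin (TCP) lies midway between the tips of the shut fingers; the grasp point (between the pads) lies 19 mm behind it; z points along the fingers, y is the direction in which the jaws open and shut (so a half turn about z gives the same grasp; the last joint's range is limited). The gripper opens to 85 mm and grips with 20 to 120 N. Pads are 22 mm wide; open, the fingers measure 114 mm over their backs; the gripper's body (76 mm by 85 mm) begins 54 mm behind the grasp point. The pads swing forward as they close: fully open they stand 13 mm farther back than shut.
Start: joints at [-1.246, 0.313, 0.046, 1.304, 0, 1.431], TCP at [0.258, -0.514, 0.231] pointing down, gripper open.
Joint ranges: [-2.76, 2.76], [-0.86, 1.69], [-1.03, 1.26], [-2.2, 2.34], [-1.47, 1.5], [-3.14, 3.14]. Speed limits (rad/s): [2.57, 2.57, 3.14, 3.14, 3.14, 3.14].

INTERFACE

Orientations are given as a unit quaternion [w, x, y, z].
In Python, from workcell import env gives the robot as it stands.
- The arm moves only by the shell command python3 -m pendant 'ROWS' [FORCE]. ROWS is JSON, a list of rows, each a list of 3 entries, a list of its own where there are three numbers: the shift along the tool's x, y, z each as a share of 20 mm, from -1 to 1, then the turn about the tool's z as a share of 6 degrees, from -1 to 1, then the closure, from -1 (fully open) to 1 (shut). In form: [[[tx, ty, tz], turn, claw], ...]. A call has 1 to 12 rows; each row shifts and turns the commanded pose from where the row before left it, along the tool's axes as they then stand; what a row does not reach is not made up. A row lasts 1/8 s, in which the tool goes at most 62.5 mm and 10.7 degrees, less where a joint would pass 70% of its speed; a pose out of reach is approached as far as the arm can. A call with a number of a shift or a turn outside -1 to 1 is refused whole. A call with a gripper value outside its range is refused whole. The fingers move at their own pace and stop on an object; FORCE is the grip in N (left out, the last holds). Time passes only in rows, so rows that do not move let the fingers close. It gives the time, the measured TCP pose, the force and the opening at its end, in the units of the state.
- env.get_state(): the state, without advancing time (a new reading comes with each control period).
- env.read_camera(name): name is "scene" or "top"; returns a dict with "color" (400x640x3 uint8, blue, green, red), "mtx" (3x3 intrinsics, pixels), "view" (4x4, takes a point from world to camera coordinates). Camera axes: x right, y down, z forward; pixel columns grow to the right and rows downward; lengths in m; the calibration is good to about 2 mm. A picture is of the moment at which its call begins. There is no depth.
- env.hand_in(): hands the job in, once; it reports no verdict.
Trained networks look in the newest picture that a camera, given by its name, has taken for a name from the list of things; names that differ only in an ending like _2 or _b are one class to them, and where a whole thing is asked for, a point or a joint stands for the part that bears it (a point fixed in the world has none). Each returns a list of dicts, best first, with "p" (0 to 1); they miss things now and then, are a little off and sometimes report something else, mostly with a low value. They report only what shows in the picture. A call takes as long as a camera call. They do not tell look-alikes from the thing itself.
- env.boxes_of(camera, thing): "location" ([column, row] in pixels, amid what is visible of it).
- env.cut_out(camera, thing): "region" (400x640 bool, what is visible of it) and "location" ([column, row] in pixels, amid what is visible of it).
The state is a dict: "clock": time; "joint_pos": joint angles; "qvel": joint speeds; "tau": joint torques, N m; "tcp_pos": TCP position; "orientation": TCP orientation; "wrist_force": force on the tool from outside, world axes, zero at the start; "ft_torque": the same for the moment, N m; "finger_gap": finger opening in m.
Only numpy, scipy, OpenCV 4.12 (cv2) and the standard library are available. Lean on these libraries where they do the work, as an engineer would, in place of code of your own. Each camera call takes 0.05 s, during which the arm holds its last target.

TASK

Each of four foods on the worktop has its own one-key timer standing in front of it; start the timers so that supper is ready together: gently press the key of the garlic bulb's timer all the way down first, then that of the short tin's timer, then that of the mug's timer. Each key stays down when pressed; leave the key of the olive jar's timer up. Only press with the fingertips: leave all timers and foods standing where they are, with nothing lifted or pushed about.

Things in the scene. Friction and masses are not known exactly. Their poses are not given: they have to be found in the camera images.
- garlic: a whole garlic bulb, 60 mm across, 59 mm high; loose. Origin at the centre of its underside. Its timer stands in front of it (on the robot's side), about 88 mm away, centre to centre.
- timer_garlic: the timer of the garlic bulb: a round white puck 74 mm across and 30 mm high, 0.3 kg, loose on the worktop, the same as the other three; its top carries one round grey key in the middle. Origin at the centre of its underside, z up.
- key_garlic_top (a point): centre of the top face of the key on the garlic bulb's timer. The key is 37 mm across, its flat top 33 mm; when up, its top is 50 mm above the worktop (20 mm above the puck), and left all the way down it is 40 mm above the worktop, still 10 mm proud. Its springy cap gives up to 6 mm more under the finger (1.5 N per mm) and comes back. The point moves with the key.
- key_garlic (a joint): travel of the garlic bulb's timer key in m: 0 = up (timer off, as at the start), 0.010 = all the way down against its stop (timer running). It goes straight down under about 2 N (a push of 4 to 8 N brings it to its stop), has no spring, and stays where it is left.
- tin: a short closed food tin, standing, 75 mm across, 58 mm high; loose. Origin at the centre of its underside. Its timer stands in front of it (on the robot's side), about 88 mm away, centre to centre.
- timer_tin: the timer of the short tin: a round white puck 74 mm across and 30 mm high, 0.3 kg, loose on the worktop, the same as the other three; its top carries one round grey key in the middle. Origin at the centre of its underside, z up.
- key_tin_top (a point): centre of the top face of the key on the short tin's timer. The key is 37 mm across, its flat top 33 mm; when up, its top is 50 mm above the worktop (20 mm above the puck), and left all the way down it is 40 mm above the worktop, still 10 mm proud. Its springy cap gives up to 6 mm more under the finger (1.5 N per mm) and comes back. The point moves with the key.
- key_tin (a joint): travel of the short tin's timer key in m: 0 = up (timer off, as at the start), 0.010 = all the way down against its stop (timer running). It goes straight down under about 2 N (a push of 4 to 8 N brings it to its stop), has no spring, and stays where it is left.
- mug: a mug, 83 x 117 mm over its handle, 94 mm high; the cup is 82 mm across with its centre 17 mm along +y from the origin, the handle sticks out along -y; loose. Origin at the centre of its underside. Its timer stands in front of it (on the robot's side), about 88 mm away, centre to centre.
- timer_mug: the timer of the mug: a round white puck 74 mm across and 30 mm high, 0.3 kg, loose on the worktop, the same as the other three; its top carries one round grey key in the middle. Origin at the centre of its underside, z up.
- key_mug_top (a point): centre of the top face of the key on the mug's timer. The key is 37 mm across, its flat top 33 mm; when up, its top is 50 mm above the worktop (20 mm above the puck), and left all the way down it is 40 mm above the worktop, still 10 mm proud. Its springy cap gives up to 6 mm more under the finger (1.5 N per mm) and comes back. The point moves with the key.
- key_mug (a joint): travel of the mug's timer key in m: 0 = up (timer off, as at the start), 0.010 = all the way down against its stop (timer running). It goes straight down under about 2 N (a push of 4 to 8 N brings it to its stop), has no spring, and stays where it is left.
- jar: a closed glass jar of olives with a dark lid, 70 mm across, 86 mm high; loose. Origin at the centre of its underside. Its timer stands in front of it (on the robot's side), about 88 mm away, centre to centre.
- timer_jar: the timer of the olive jar: a round white puck 74 mm across and 30 mm high, 0.3 kg, loose on the worktop, the same as the other three; its top carries one round grey key in the middle. Origin at the centre of its underside, z up.
- key_jar_top (a point): centre of the top face of the key on the olive jar's timer. The key is 37 mm across, its flat top 33 mm; when up, its top is 50 mm above the worktop (20 mm above the puck), and left all the way down it is 40 mm above the worktop, still 10 mm proud. Its springy cap gives up to 6 mm more under the finger (1.5 N per mm) and comes back. The point moves with the key.
- key_jar (a joint): travel of the olive jar's timer key in m: 0 = up (timer off, as at the start), 0.010 = all the way down against its stop (timer running). It goes straight down under about 2 N (a push of 4 to 8 N brings it to its stop), has no spring, and stays where it is left.
Not all that is in view belongs to the job. What is shaped like the timer_mug but blue is not meant.

How it is judged:
On the way, in this order (a step that is already met when the one before it is completed fails the run):
1. the garlic bulb's timer key is down, the others still up (value of joint key_garlic above 0.007 m and value of joint each of key_tin, key_mug, key_jar below 0.003 m), for 0.1 s.
2. then the short tin's timer key is down, the mug's and the jar's still up (value of joint each of key_garlic, key_tin above 0.007 m and value of joint each of key_mug, key_jar below 0.003 m), for 0.1 s.
3. then the mug's timer key is down, the jar's still up (value of joint each of key_garlic, key_tin, key_mug above 0.007 m and value of joint key_jar below 0.003 m), for 0.1 s.
At the end, for the whole second after the job is handed in: The keys of the garlic's, tin's and mug's timers are down (more than 7 of their 10 mm), the jar's timer key is up (less than 3 mm), and all timers and foods stand upright at rest within 30 mm of where they started (all of step 3 and distance of each of timer_garlic, timer_tin, timer_mug, timer_jar, garlic, tin, mug, jar from where it was at the start of the episode below 0.03 m and angle between each of timer_garlic, timer_tin, timer_mug, timer_jar, garlic, tin, mug, jar's own z axis and vertical below 0.15 rad and linear speed of each of timer_garlic, timer_tin, timer_mug, timer_jar, garlic, tin, mug, jar below 0.02 m/s); the robot touches nothing.
It fails at once if a key was pressed out of order (more than 4 mm while an earlier one was not yet down) ((value of joint key_tin above 0.004 m and not (value of joint key_garlic above 0.007 m)) or (value of joint key_mug above 0.004 m and not (value of joint key_tin above 0.007 m))).
It fails at once if the olive jar's timer key was pressed (value of joint key_jar above 0.004 m).
It fails at once if a timer was pressed roughly (more than 20 N) (contact force between any of the fingers, the arm and timer_garlic above 20 N or contact force between any of the fingers, the arm and timer_tin above 20 N or contact force between any of the fingers, the arm and timer_mug above 20 N or contact force between any of the fingers, the arm and timer_jar above 20 N).
It fails at once if a timer or food was lifted (more than 15 mm) (height (world z) of any of timer_garlic, timer_tin, timer_mug, timer_jar, garlic, tin, mug, jar above 0.015 m).
It fails at once if a timer or food was pushed more than 30 mm or tipped (distance of any of timer_garlic, timer_tin, timer_mug, timer_jar, garlic, tin, mug, jar from where it was at the start of the episode above 0.03 m or angle between any of timer_garlic, timer_tin, timer_mug, timer_jar, garlic, tin, mug, jar's own z axis and vertical above 0.4 rad).
It also fails if it takes over 45 s, if anything falls off the work surface, if the arm or the gripper's body presses on something with over 40 N, if the wrist force passes 120 N, or if a joint passes its speed limit or range.

## Working session

There is one attempt and no reset: what is moved stays moved. The work goes in short steps, Python scripts to look and compute and a shell command to move; the robot and the scene stay as the last step left them, time stands still between calls to the robot, and variables do not carry over. Pictures are saved under pics/ and viewed, and the job is handed in when it is done.

```bash
mkdir -p pics; ls; python3 - <<'E'
from workcell import env
import cv2
for c in("scene","top"):
    r=env.read_camera(c); cv2.imwrite(f"pics/{c}0.png",r["color"])
s=env.get_state();print(s)
E
```

```text
pics
{'clock': 0.1, 'joint_pos': array([-1.24555664e+00,  3.13927624e-01,  4.50881271e-02,  1.30360219e+00,
        1.03636551e-05,  1.43121427e+00]), 'qvel': array([-0.00299635, -0.00249865,  0.00197849,  0.00032746, -0.00159634,
        0.0007494 ]), 'tau': array([ 1.82174281e-03, -4.81729174e+01,  2.99241990e+01,  1.28506799e-02,
       -1.58826138e-04, -1.47849136e-05]), 'tcp_pos': array([ 0.2576072, -0.5135536,  0.2304949]), 'orientation': array([-8.19619003e-04,  9.73113613e-01,  2.30324162e-01, -7.10993270e-05]), 'wrist_force': array([-0.57655071, -0.35263735,  0.25311839]), 'ft_torque': array([-0.01614802,  0.06781398,  0.02206311]), 'finger_gap': 0.08525664462548703}
```

View pics/scene0.png

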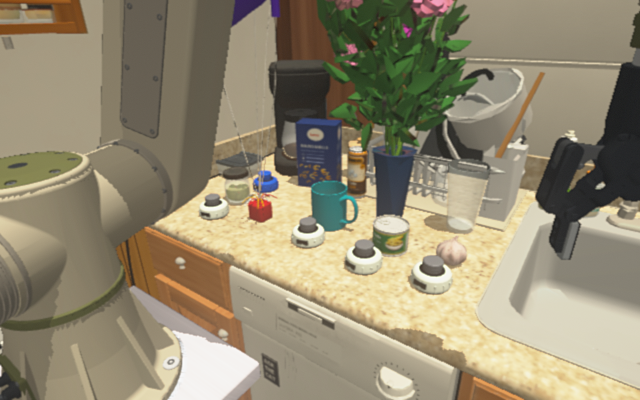

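View pics/top0.png

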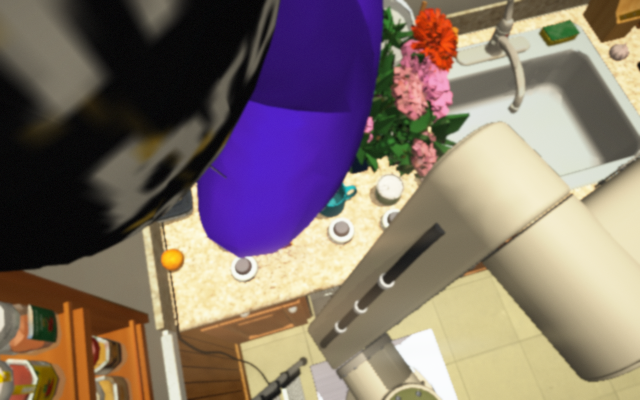

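The scene picture shows four white timers: jar's at (213,206), mug's at (308,232), tin's at (364,256) and garlic's at (432,273). The blue look-alike is at (265,180). In the top picture balloons and the arm hide most of the area, with timers showing at (243,268), (341,230) and, partly hidden, (390,215).

```bash
cat > h.py <<'E'
from workcell import env
import numpy as np, cv2
def ray(r,px,z):
    K=np.array(r["mtx"]);V=np.array(r["view"]);R=V[:3,:3];t=V[:3,3]
    u=cv2.undistortPoints(np.array([[px]],float),K,None)[0,0]
    d=R.T@np.array([u[0],u[1],1]);o=-R.T@t
    return o+d*(z-o[2])/d[2]
def proj(r,p):
    V=np.array(r["view"]);c=V[:3,:3]@np.array(p)+V[:3,3];q=np.array(r["mtx"])@c;return q[:2]/q[2]
E
python3 - <<'E'
from h import *
np.set_printoptions(precision=4,suppress=True)
for c in("scene","top"):
    r=env.read_camera(c)
    V=np.array(r["view"]);print(c,"cam at",-V[:3,:3].T@V[:3,3])
    for n,z in [("key_garlic_top",.05),("timer_garlic",.025),("garlic",.03),("tin",.03),("mug",.047),("jar",.043)]:
        for d in env.boxes_of(c,n)[:6]: print(n,round(d["p"],2),np.round(d["location"],1),ray(r,d["location"],z))
r=env.read_camera("scene")
cv2.imwrite("pics/crop1.png",cv2.resize(r["color"][160:300,190:480],None,fx=2.7,fy=2.7,interpolation=cv2.INTER_CUBIC))
E
```

```text
scene cam at [-0.1262 -0.4737  0.4393]
key_garlic_top 0.63 [432.6 261.4] [ 0.4512 -0.2935  0.05  ]
timer_garlic 0.8 [430.  275.5] [ 0.4436 -0.2943  0.025 ]
timer_garlic 0.27 [388.  234.9] [ 0.5311 -0.1689  0.025 ]
garlic 0.81 [450.5 249.3] [ 0.5395 -0.2974  0.03  ]
garlic 0.18 [211.7 199.3] [0.44  0.277 0.03 ]
tin 0.66 [390.3 235.7] [ 0.5228 -0.178   0.03  ]
mug 0.74 [330.1 205.5] [ 0.5444 -0.0136  0.047 ]
jar 0.6 [235.1 184.5] [0.5196 0.2746 0.043 ]
top cam at [0.1152 0.1205 1.1399]
key_garlic_top 0.6 [388.5 191.9] [ 0.5135 -0.1681  0.05  ]
timer_garlic 0.22 [394.4 213.5] [ 0.4576 -0.169   0.025 ]
garlic 0.5 [387.7 188. ] [ 0.5325 -0.1752  0.03  ]
tin 0.7 [388.1 190.7] [ 0.5245 -0.1735  0.03  ]
mug 0.6 [339.6 201.4] [ 0.5252 -0.0328  0.047 ]
```

View pics/crop1.png

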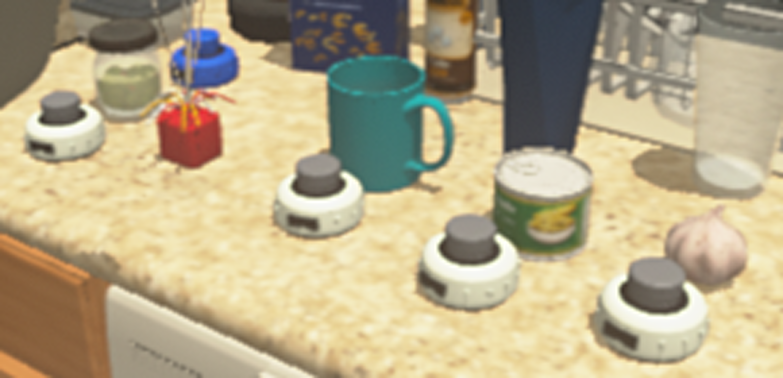

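Candidates: white timers in the crop at (652,308) garlic's, (468,262) tin's, (318,198) mug's, (64,127) jar's. The blue puck at (204,58) is the look-alike and excluded. Next I fit the key tops and overlay them.

```bash
python3 - <<'E'
from h import *
np.set_printoptions(precision=4,suppress=True)
r=env.read_camera("scene");im=r["color"].copy();im=cv2.resize(im,None,fx=4,fy=4,interpolation=cv2.INTER_CUBIC)
a=np.linspace(0,2*np.pi,40)
for n,px in dict(g=(433,260),t=(364.1,243),m=(308.1,220),j=(212.6,196.7)).items():
    p=ray(r,px,.05);print(n,p)
    for rad,z in((.0165,.05),(.037,.0),(.0185,.03)):
        pts=[(4*proj(r,[p[0]+rad*np.cos(t),p[1]+rad*np.sin(t),z])+1.5).astype(int) for t in a]
        cv2.polylines(im,[np.array(pts)],True,(0,0,255),1)
cv2.imwrite("pics/ov.png",im[820:1180,1150:1850]);
t=env.read_camera("top");im=t["color"].copy()
for p in ([.455,-.294],[.45,-.175],[.45,-.03],[.45,.27]):
    print(proj(t,[*p,.05]))
E
```

```text
g [ 0.4557 -0.2924  0.05  ]
t [ 0.4389 -0.1635  0.05  ]
m [ 0.4549 -0.0178  0.05  ]
j [0.4238 0.2504 0.05  ]
[439.8325 198.9792]
[398.8166 212.236 ]
[346.8924 226.6853]
[235.4357 257.7012]
```

View pics/ov.png

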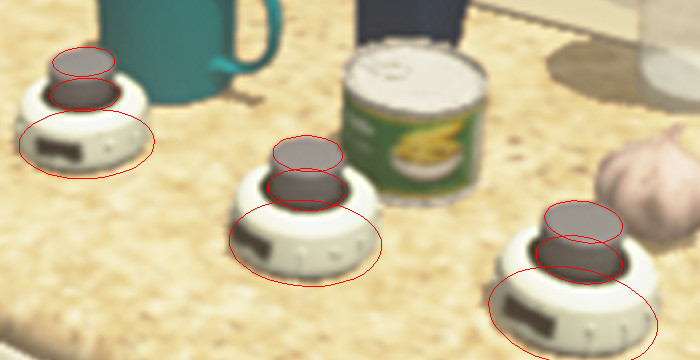

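```bash
python3 - <<'E'
from h import *
np.set_printoptions(precision=3,suppress=True)
r=env.read_camera("scene")
for n,px,z in [("vase base",(390,215),0),("red box front bottom",(260,221),0),("box top",(260,202),.04),("glass bottom",(460,230),0),("mugbase",(330,229),0)]: print(n,ray(r,px,z))
t=env.read_camera("top")
for px in ((244,267),(341,229),(388,188)): print(ray(t,px,.05))
# string columns/leaf nearest
print(ray(r,(350,70),.3),ray(r,(340,95),.25))
E
python3 -m pendant '[[[0,0,-0.2],1,1],[[0,0,0],1,1],[[0,0,0],1,1],[[0,0,0],1,1],[[0,0,0],0.44,1],[[0,0,0],0,1]]' 20
```

```text
vase base [ 0.66  -0.111  0.   ]
red box front bottom [0.462 0.134 0.   ]
box top [0.48  0.147 0.04 ]
glass bottom [ 0.68  -0.275  0.   ]
mugbase [ 0.522 -0.028  0.   ]
[0.42  0.254 0.05 ]
[ 0.448 -0.013  0.05 ]
[ 0.525 -0.171  0.05 ]
[0.894 0.151 0.3  ] [0.778 0.111 0.25 ]
clock: 1.8
tcp_pos: [0.2578, -0.514, 0.2353]
orientation: [0.0, 1.0, 0.0, 0.0]
wrist_force: [-0.7, -0.3, -0.1]
finger_gap: 0.0
```

```bash
python3 -m pendant '[[[0.9,-1,0],0,1],[[0.9,-1,0],0,1],[[0.9,-1,0],0,1],[[0.9,-1,0.5],0,1],[[0.9,-1,0.5],0,1],[[0.9,-1,0.5],0,1],[[0.9,-1,1],0,1],[[0.9,-1,1],0,1],[[0.9,-1,1],0,1],[[0.9,-1,1],0,1],[[0.9,-1,1],0,1],[[0,-0.1,0.5],0,1]]'; python3 - <<'E'
from h import *
r=env.read_camera("scene");im=r["color"]
s=env.get_state();print(s["tcp_pos"],s["wrist_force"],proj(r,s["tcp_pos"]))
cv2.imwrite("pics/g1.png",cv2.resize(im[150:310,330:530],None,fx=3.5,fy=3.5,interpolation=cv2.INTER_CUBIC))
E
```

```text
clock: 3.3
tcp_pos: [0.4561, -0.2905, 0.0942]
orientation: [-0.0, 1.0, 0.002, -0.001]
wrist_force: [-0.1, -0.6, 0.5]
finger_gap: -0.0
[ 0.45516202 -0.29064748  0.09331269] [-0.51024456  0.30189462  0.79766884] [434.45173018 238.53402234]
```

View pics/g1.png

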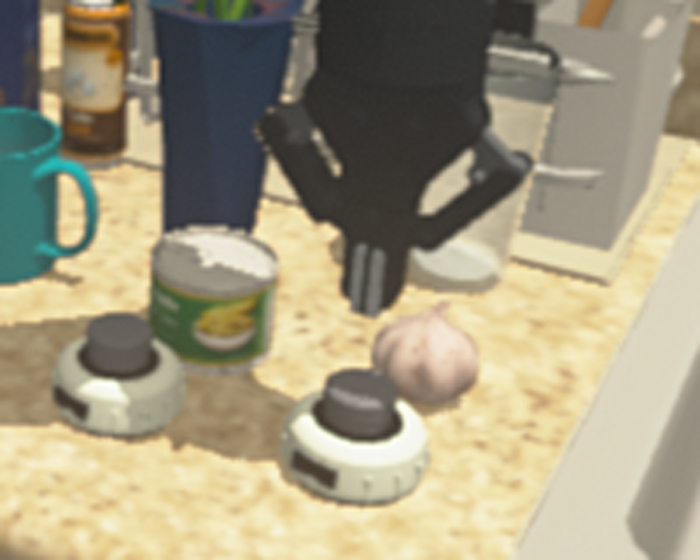

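The tip is right above the garlic timer's key: tip at crop (368,310), key at (362,388). Pressing gently now.

```bash
python3 -m pendant '[[[0,0,0.9],0,1],[[0,0,0.9],0,1],[[0,0,0.15],0,1],[[0,0,0.15],0,1],[[0,0,0.15],0,1],[[0,0,0.15],0,1],[[0,0,0.1],0,1],[[0,0,0.1],0,1],[[0,0,0.1],0,1],[[0,0,0],0,1],[[0,0,0],0,1]]'
```

```text
clock: 4.72
tcp_pos: [0.4559, -0.292, 0.0413]
orientation: [-0.0, 1.0, -0.0, 0.0]
wrist_force: [-0.2, -0.8, 2.3]
finger_gap: 0.0002
```

```bash
python3 -m pendant '[[[0,0,0.1],0,1],[[0,0,0.1],0,1],[[0,0,0.05],0,1],[[0,0,0],0,1],[[0,0,0],0,1]]'
```

```text
clock: 5.35
tcp_pos: [0.4559, -0.2921, 0.0366]
orientation: [0.0, 1.0, -0.0, 0.0]
wrist_force: [0.1, 0.3, 4.2]
finger_gap: 0.0002
```

```bash
python3 -m pendant '[[[0,0,0.06],0,1],[[0,0,0],0,1],[[0,0,0],0,1]]'; python3 -m pendant '[[[0,0,-0.5],0,1],[[0,0,-1],0,1],[[0,0,-1],0,1],[[0,0,-0.5],0,1],[[0,0,0],0,1]]';  python3 - <<'E'
from h import *
r=env.read_camera("scene");im=r["color"]
s=env.get_state();print(s["tcp_pos"],s["wrist_force"],proj(r,s["tcp_pos"]))
cv2.imwrite("pics/g2.png",cv2.resize(im[150:310,330:530],None,fx=3.5,fy=3.5,interpolation=cv2.INTER_CUBIC))
E
```

```text
clock: 5.72
tcp_pos: [0.4559, -0.2921, 0.0356]
orientation: [0.0, 1.0, -0.0, 0.0]
wrist_force: [-0.6, 0.8, 7.0]
finger_gap: -0.0
clock: 6.35
tcp_pos: [0.4559, -0.2922, 0.0955]
orientation: [0.0, 1.0, -0.0, 0.0]
wrist_force: [1.2, 0.2, -1.0]
finger_gap: 0.0001
[ 0.45557366 -0.2919009   0.09486086] [-0.67073422 -0.01312063 -0.59216962] [435.3450174  237.85507605]
```

View pics/g2.png

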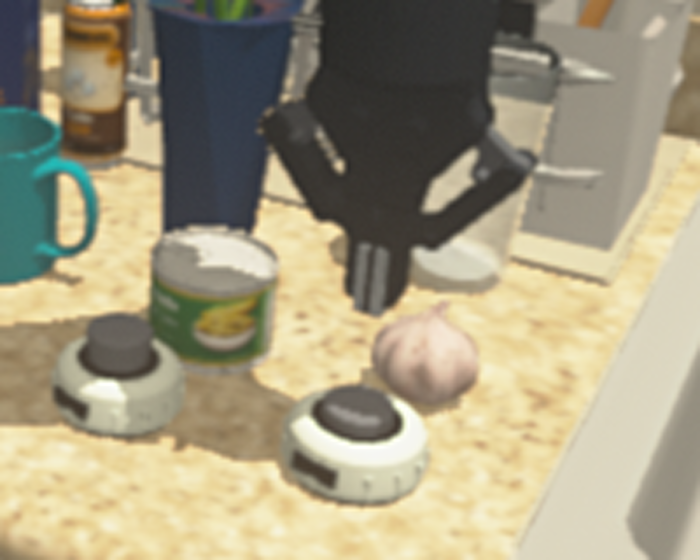

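The garlic key is clearly lower now, at crop (357,408), and its puck has not moved. Next the tin's timer.

```bash
python3 -m pendant '[[[-0.1,-0.8,0],0,1],[[-0.1,-0.8,0],0,1],[[-0.1,-0.8,0],0,1],[[-0.1,-0.8,0],0,1],[[-0.1,-0.8,0],0,1],[[-0.1,-0.8,0],0,1],[[-0.1,-0.8,0],0,1],[[-0.1,-0.8,0],0,1],[[0,0,0],0,1],[[0,0,0],0,1]]';  python3 - <<'E'
from h import *
r=env.read_camera("scene");im=r["color"]
s=env.get_state();print(s["tcp_pos"],s["wrist_force"],proj(r,s["tcp_pos"]))
cv2.imwrite("pics/t1.png",cv2.resize(im[150:310,270:470],None,fx=3.5,fy=3.5,interpolation=cv2.INTER_CUBIC))
E
```

```text
clock: 7.65
tcp_pos: [0.4402, -0.1643, 0.0952]
orientation: [0.0, 1.0, 0.0, 0.0]
wrist_force: [-1.0, -0.1, -0.4]
finger_gap: -0.0001
[ 0.44016434 -0.1645187   0.09521439] [-0.00407661 -0.14323979  0.11757547] [365.61328285 221.87925381]
```

View pics/t1.png

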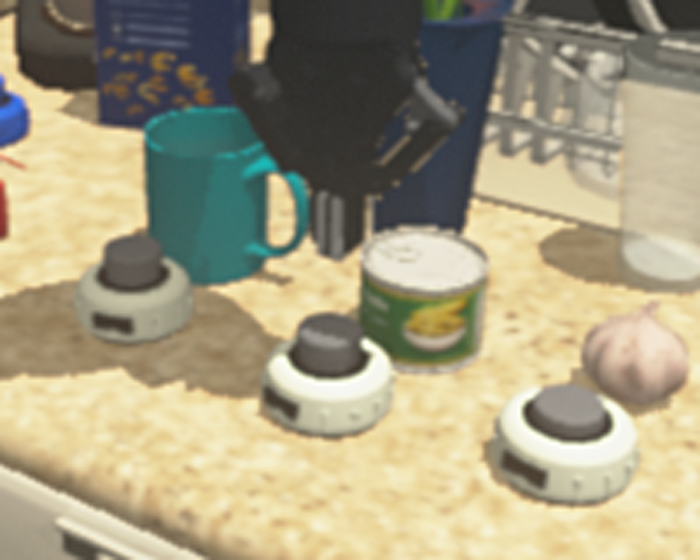

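The tip, at crop (333,255), is above the tin timer's key at (330,335). Pressing.

```bash
python3 -m pendant '[[[0,0,0.9],0,1],[[0,0,0.9],0,1],[[0,0,0.15],0,1],[[0,0,0.15],0,1],[[0,0,0.15],0,1],[[0,0,0.15],0,1],[[0,0,0.15],0,1],[[0,0,0.15],0,1],[[0,0,0.15],0,1],[[0,0,0.1],0,1],[[0,0,0],0,1],[[0,0,0],0,1]]'
```

```text
clock: 9.2
tcp_pos: [0.4403, -0.1645, 0.0365]
orientation: [0.0, 1.0, -0.0, 0.0]
wrist_force: [1.0, -0.8, 5.7]
finger_gap: 0.0001
```

```bash
python3 -m pendant '[[[0,0,0.05],0,1],[[0,0,0],0,1],[[0,0,0],0,1]]'; python3 -m pendant '[[[0,0,-0.5],0,1],[[0,0,-1],0,1],[[0,0,-1],0,1],[[0,0,-0.5],0,1],[[0,0,0],0,1]]';  python3 - <<'E'
from h import *
r=env.read_camera("scene");im=r["color"]
s=env.get_state();print(s["tcp_pos"],s["wrist_force"],proj(r,s["tcp_pos"]))
cv2.imwrite("pics/t2.png",cv2.resize(im[150:310,270:470],None,fx=3.5,fy=3.5,interpolation=cv2.INTER_CUBIC))
E
```

```text
clock: 9.57
tcp_pos: [0.4403, -0.1645, 0.0357]
orientation: [0.0, 1.0, -0.0, 0.001]
wrist_force: [0.2, -1.6, 6.4]
finger_gap: -0.0
clock: 10.2
tcp_pos: [0.4399, -0.164, 0.0955]
orientation: [0.0, 1.0, -0.0, 0.0]
wrist_force: [0.7, -0.9, -0.5]
finger_gap: 0.0002
[ 0.4395125  -0.16382816  0.09485945] [-0.3951695  -0.06069541 -0.46696348] [365.10707603 222.09042908]
```

View pics/t2.png

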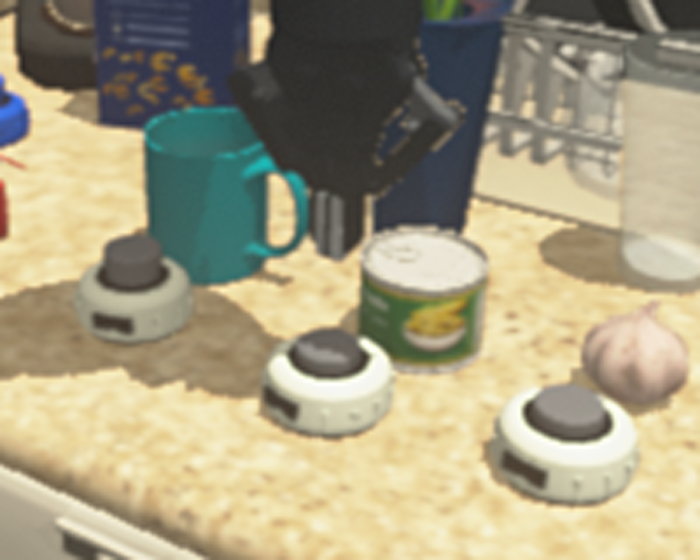

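The tin timer's key is down at crop (330,352), and nothing has shifted. Next the mug's timer.

```bash
python3 -m pendant '[[[0,-0.9,0],0,1],[[0,-0.9,0],0,1],[[0.1,-0.9,0],0,1],[[0.1,-0.9,0],0,1],[[0.1,-0.9,0],0,1],[[0.1,-0.9,0],0,1],[[0.1,-0.9,0],0,1],[[0.1,-0.9,0],0,1],[[0,-0.2,0],0,1],[[0,0,0],0,1],[[0,0,0],0,1]]';  python3 - <<'E'
from h import *
r=env.read_camera("scene");im=r["color"]
s=env.get_state();print(s["tcp_pos"],s["wrist_force"],proj(r,s["tcp_pos"]))
cv2.imwrite("pics/m1.png",cv2.resize(im[130:290,200:400],None,fx=3.5,fy=3.5,interpolation=cv2.INTER_CUBIC))
E
```

```text
clock: 11.62
tcp_pos: [0.4517, -0.0163, 0.095]
orientation: [0.0, 1.0, -0.0, -0.0]
wrist_force: [0.5, 0.1, -0.6]
finger_gap: -0.0001
[ 0.45176798 -0.01643384  0.09505232] [0.18715475 0.2535708  0.30841924] [305.93378977 201.22689654]
```

View pics/m1.png

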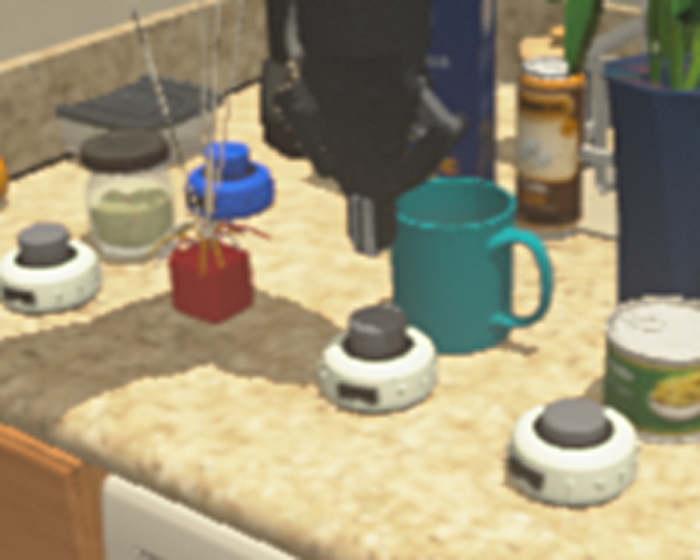

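The tip, at crop (372,250), is above the mug timer's key at (377,325), and clear of the mug and the balloon strings. Pressing.

```bash
python3 -m pendant '[[[0,0,0.9],0,1],[[0,0,0.9],0,1],[[0,0,0.15],0,1],[[0,0,0.15],0,1],[[0,0,0.15],0,1],[[0,0,0.15],0,1],[[0,0,0.15],0,1],[[0,0,0.15],0,1],[[0,0,0.15],0,1],[[0,0,0.1],0,1],[[0,0,0],0,1],[[0,0,0],0,1]]'
```

```text
clock: 13.18
tcp_pos: [0.4524, -0.0163, 0.0365]
orientation: [0.0, 1.0, -0.0, 0.001]
wrist_force: [0.3, -1.7, 5.4]
finger_gap: 0.0003
```

```bash
python3 -m pendant '[[[0,0,0.05],0,1],[[0,0,0],0,1],[[0,0,0],0,1]]'; python3 -m pendant '[[[0,0,-0.5],0,1],[[0,0,-1],0,1],[[0,0,-1],0,1],[[0,0,-1],0,1],[[0,0,-0.5],0,1],[[0,0,0],0,1],[[0,0,0],0,1]]';  python3 - <<'E'
from h import *
r=env.read_camera("scene");im=r["color"]
s=env.get_state();print(s["tcp_pos"],s["wrist_force"])
cv2.imwrite("pics/m2.png",cv2.resize(im[130:310,190:480],None,fx=2.7,fy=2.7,interpolation=cv2.INTER_CUBIC))
E
```

```text
clock: 13.55
tcp_pos: [0.4524, -0.0163, 0.0356]
orientation: [0.0, 1.0, -0.0, 0.001]
wrist_force: [-0.6, -1.5, 6.3]
finger_gap: 0.0
clock: 14.42
tcp_pos: [0.4512, -0.0159, 0.1143]
orientation: [-0.0, 1.0, -0.0, -0.001]
wrist_force: [0.0, -0.9, -0.2]
finger_gap: -0.0001
[ 0.45109207 -0.01590863  0.11425377] [-0.61711079  0.00396512 -0.19064025]
```

View pics/m2.png

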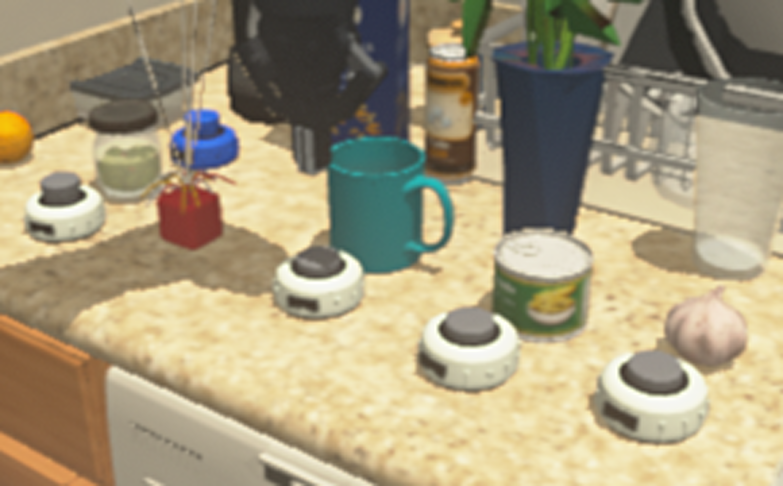

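Three keys are down, at crop (319,262), (468,325) and (655,370). The jar's key is up at (62,187). Before handing in I check that the arm is clear of the balloons.

```bash
python3 - <<'E'
from h import *
a=env.read_camera("scene")["color"];b=env.read_camera("top")["color"]
cv2.imwrite("pics/f.png",cv2.resize(np.vstack([a,b]),None,fx=.75,fy=.75))
E
```

```text
(no output)
```

View pics/f.png

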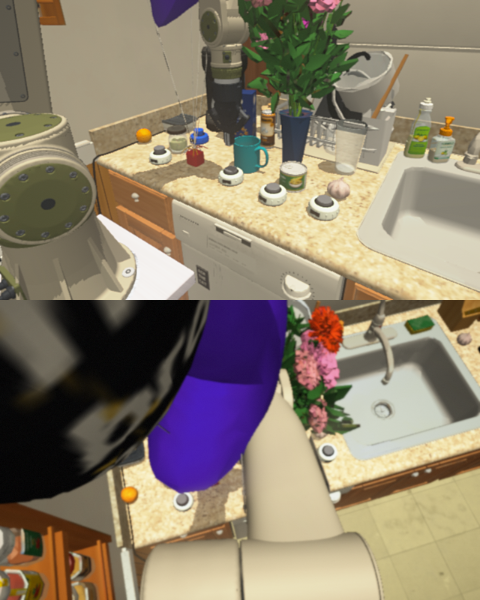

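The arm passes close to the purple balloon and the flowers, so I withdraw to the free area on the right.

```bash
python3 -m pendant '[[[-0.6,0,-0.5],0,1],[[-0.6,0.5,-0.5],0,1],[[-0.6,1,0],0,1],[[-0.6,1,0],0,1],[[-0.6,1,0],0,1],[[-0.6,1,0],0,1],[[0,1,0],0,1],[[0,1,0],0,1],[[0,1,0],0,1],[[0,1,0],0,1],[[0,1,0],0,1],[[0,1,0],0,1]]' && python3 -m pendant '[[[0,1,0],0,1],[[0,1,0],0,1],[[0,1,0],0,1],[[0,1,0],0,1],[[0,1,0],0,1],[[0,1,0],0,1],[[0,1,-0.5],0,1],[[0,1,-0.5],0,1],[[0,0,0],0,1],[[0,0,0],0,1],[[0,0,0],0,1],[[0,0,0],0,1]]'; python3 - <<'E'
from h import *
a=env.read_camera("scene")["color"];b=env.read_camera("top")["color"]
cv2.imwrite("pics/f2.png",cv2.resize(np.vstack([a,b]),None,fx=.75,fy=.75))
cv2.imwrite("pics/f3.png",cv2.resize(a[130:310,190:480],None,fx=2.7,fy=2.7,interpolation=cv2.INTER_CUBIC))
E
```

```text
clock: 16.08
tcp_pos: [0.3795, -0.2273, 0.1356]
orientation: [0.0, 1.0, -0.0, 0.0]
wrist_force: [-0.2, 0.8, 0.1]
finger_gap: -0.0
clock: 17.58
tcp_pos: [0.3797, -0.3853, 0.1549]
orientation: [-0.0, 1.0, 0.0, -0.0]
wrist_force: [0.1, 1.2, -0.3]
finger_gap: -0.0003
```

View pics/f2.png

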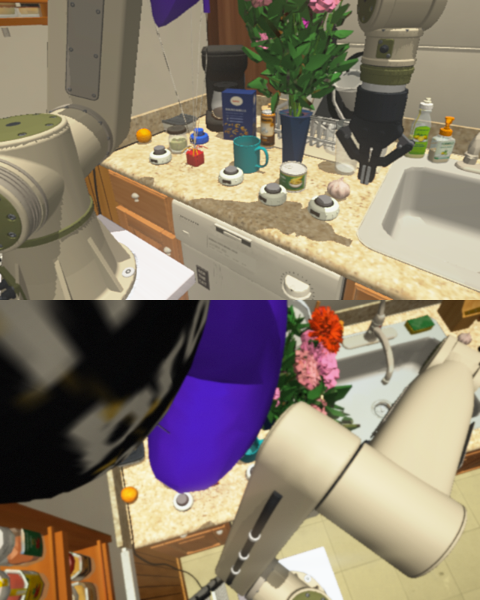

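View pics/f3.png

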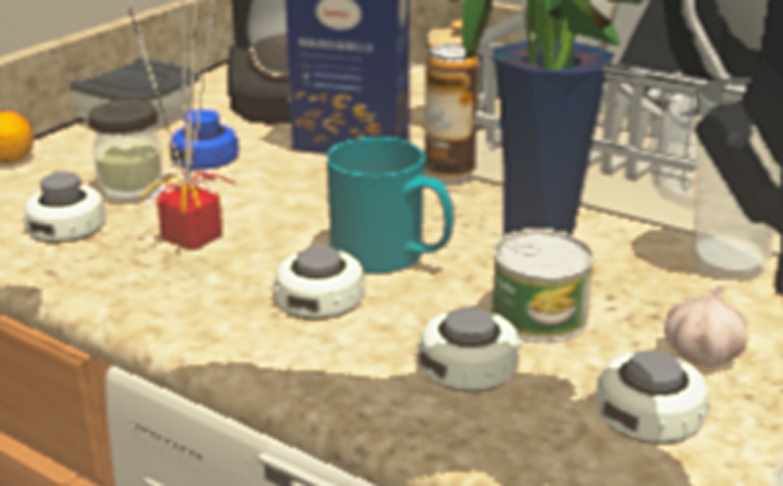

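I go on to nearly the start pose, which was free, and hand in there.

```bash
python3 -m pendant '[[[-0.6,0.8,-0.5],0,1],[[-0.6,0.8,-0.5],0,1],[[-0.6,0.8,-0.5],0,1],[[-0.6,0.8,-0.5],0,1],[[-0.6,0.8,-0.5],0,1],[[-0.6,0.8,-0.5],0,1],[[-0.6,0.8,-0.5],0,1],[[-0.6,0.8,-0.3],0,1],[[-0.6,0,0],0,1],[[0,0,0],0,1],[[0,0,0],0,1],[[0,0,0],0,1]]'; python3 - <<'E'
from h import *
s=env.get_state();print(s["clock"],s["tcp_pos"],s["wrist_force"],abs(s["qvel"]).max(),s["tau"])
r=env.read_camera("scene")
for n in ("garlic","tin","mug","jar"):
    print(n,env.boxes_of("scene",n)[0]["location"])
env.hand_in()
E
```

```text
clock: 19.18
tcp_pos: [0.2722, -0.5134, 0.231]
orientation: [-0.0, 1.0, 0.0, 0.0]
wrist_force: [-0.4, 0.6, -0.1]
finger_gap: 0.0001
19.175 [ 0.27216453 -0.51341799  0.23096832] [-0.41494197  0.61872412 -0.05551506] 0.004218913683170791 [-1.94433387e-01 -4.87209678e+01  2.98563784e+01  6.38358018e-03
 -6.01860724e-03  5.87163231e-04]
garlic [450.7, 251.2]
tin [391.7, 232.4]
mug [329.8, 204.8]
jar [238.1, 183.9]
the job is handed in; nothing more can be done
```

I pressed the keys of the garlic's, then the tin's, then the mug's timer with the shut fingertips. I then drew the arm back to near its start pose and handed the job in at about 19 s.

- **Presses:** the wrist force at the end of the presses was 7.0 N (garlic), 6.4 N (tin) and 6.3 N (mug). At that force the fingertips stood at about 36 mm, which fits each key being at its 40 mm stop with the cap pressed in.
- **Last pictures:** the three keys are visibly lower, and the jar's key is up. By eye the timers have not moved.
- **Foods:** the networks report the garlic, tin, mug and jar within about 3 pixels of where they first were, which is within the networks' own scatter.
- **Arm at hand-in:** it was still, with less than 1 N at the wrist. I withdrew it because it had passed close to the purple balloon and the flowers; no contact showed in the wrist force.
- **Top camera:** balloons and the arm hid most of the worktop, so its early detections of the garlic and its key fell on the tin instead. I placed the keys from the scene camera; for the mug's key I averaged in a top-view reading, the two agreeing within about 9 mm.

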